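Set the lamp dial, then hold the inspection mirror on the carton's label

TASK

At the grocery packing bench, first turn the lamp dial until its pointer stands at the long mark on the scale, so the reading camera has its light. Then take the upright peg of the sprung swivel mirror and swing it until the camera, looking at the middle of the mirror, sees the carton's white label reflected there, and hold it: the mirror springs back if released, so finish with the gripper still holding it steady at that angle. Leave the dial at its mark and do not disturb the jars, cans and other goods standing around.

Things in the scene. Friction and masses are not known exactly. Their poses are not given: they have to be found in the camera images.
- dial_grip (a point): Black knob of the lamp dimmer: an upright bar 46 mm long, 14 mm wide, 34 mm tall, on a disc of 24 mm radius, turning on a vertical axis on top of a grey box 130 x 130 x 45 mm. This point is on the axis, 12 mm below the top of the bar and 22 mm above the disc; its x axis runs along the bar towards the pointer end.
- dial_pointer (a point): Tip of the knob's pointer nose (low nose with a white line on one end of the bar), 30 mm from the knob's axis; turns with the knob.
- dial_mark (a point): Point at the long white mark on the scale ring around the knob, 30 mm from the knob's axis, at the height of the pointer tip: the pointer tip comes to this point when the dial is right. The scale's other ticks are short, every 15 degrees. The mark's place differs from run to run; it is about 30 to 85 degrees counter-clockwise (from above) from the pointer at the start.
- dial (a joint): Angle of the knob, rad, growing counter-clockwise from above; stays where it is left, 0.03 N m of friction.
- pivot (a point): Point on the vertical swivel axis of the mirror at the height of the mirror's middle (95 mm up), on the mirror's face. The mirror is a plain upright rectangle 64 mm wide, 60 mm tall, in a black back, on a steel post; camera and post share one steel base fixed to the bench.
- lens (a point): Middle of the front of the black box camera's lens, 187 mm from the mirror's axis and level with its middle; the camera (60 x 50 x 50 mm, top 120 mm up) is fixed and looks straight at the mirror.
- label (a point): Middle of the upright part of a white paper label, 60 x 60 mm with a black disc of 34 mm across, on the side of the open cardboard carton (130 x 190 x 139 mm, fixed) that faces the mirror; level with the mirror's middle. The label is folded over the carton's top edge, right above, so it also shows from above.
- peg (a point): Middle of the upright round black peg, 18 mm across and 50 mm tall (top 198 mm above the bench), by which the mirror is swung. It stands on a steel lever 148 mm above the bench, 70 mm from the mirror's axis, straight behind the mirror: the direction from peg to axis is the direction in which the mirror faces.
- swivel (a joint): Swivel angle of the mirror, rad, growing counter-clockwise from above, 0 to 1.6. At 0 (where its spring parks it) the mirror faces the camera squarely. The reflected line of sight turns twice as far as the mirror, so the angle wanted is half the angle at the axis from camera to label. The spring needs about 0.7 N at the peg at 0 and 2.7 N at 1.2 rad.
- sightline (a point): Unseen point at the middle of the mirror whose x axis points along the camera's line of sight after its reflection (level); the label is seen in the middle of the mirror when this axis runs through it. y is to the left of that line, z up.
- mirror: The swivelling mirror with its lever and peg, 150 g; origin on the swivel axis at bench height, x axis the way the mirror faces, z up.
- can_a: Steel food can, 66 mm across, 85 mm tall, a bystander to leave alone; origin at the middle of its underside.
- jar_a: Jar, 68 mm across, 95 mm tall, a bystander to leave alone; origin at the middle of its underside.
- tea: Packet lying flat, 120 x 70 x 45 mm, a bystander to leave alone; origin at the middle of its underside.
- sauce: Bottle, 60 mm across, 170 mm tall, a bystander to leave alone; origin at the middle of its underside.
- tape: Bare roll lying flat, 90 mm across, 48 mm tall, a bystander to leave alone; origin at the middle of its underside.
- jar_c: Small jar, 56 mm across, 80 mm tall, a bystander to leave alone; origin at the middle of its underside.
Things that resemble listed ones, but are neither listed nor needed, are in the scene too. What is shaped like the part that bears dial_grip but purple is not meant.

How it is judged (in metres and radians):
On the way, in this order (a step that is already met when the one before it is completed fails the run):
1. the dial's pointer stands at the long mark (distance between dial_pointer and dial_mark below 0.0045 m), for 0.2 s.
2. the mirror is held by the fingers so that the camera sees the label in its middle (distance between dial_pointer and dial_mark below 0.0045 m and y of label in the frame of sightline between -0.03 and 0.03 m and x of label in the frame of sightline above 0.05 m and contact force between the fingers and mirror above 0.5 N and velocity of joint swivel between -0.1 and 0.1 rad/s), for 0.3 s.
At the end, for the whole second after the job is handed in: The pointer tip is within 4.5 mm (about 8 degrees) of the long mark; the fingers hold the mirror (over 0.5 N) and it is still; and the camera's line of sight off the middle of the mirror meets the 60 mm wide label (passes within 30 mm of its middle) (all of step 2); the arm keeps its last pose, push and grip.
It fails at once if a jar, can or other item is shifted more than 30 mm (distance of any of can_a, jar_a, tea, sauce, tape, jar_c from where it was at the start of the episode above 0.03 m).
It also fails if it takes over 43 s, if anything falls off the work surface, if the arm or the gripper's body presses on something with over 40 N, if the wrist force passes 120 N, or if a joint passes its speed limit or range.

ROBOT

A 6-joint arm with a two-finger parallel gripper is mounted at the origin on the work surface. World frame = base frame: x ahead of the robot, y to its left, z up, the work surface at z = 0. Lengths are in mm, angles in rad, forces in N, time in s.
With the tool pointing down it reaches from about 400 to 825 mm from the base axis. Payload 7 kg.
Tool frame: the origin (TCP) lies at the very end of the fingers, on their centre line; the grasp point (between the pads) lies 19 mm behind it (env.hold_point_z is the distance from the TCP to the grasp point, in mm); x points along the fingers, z is the direction in which the jaws open and shut, and the axes are right-handed (so a half turn about x gives the same grasp; the last joint's range is limited). The gripper opens to 85 mm and grips with 20 to 120 N. Pads are 22 mm wide; open, the fingers measure 114 mm over their backs; the gripper's body (76 mm by 85 mm) begins 54 mm behind the grasp point. The pads swing forward as they close: fully open they stand 13 mm farther back than shut.
Start: joints at [1.431, 0.359, 0.012, 0, -1.224, -0.288], TCP at [280.043, 614.143, 231.302] pointing down, gripper open.
Joint ranges: [-3.07, 3.07], [-1.43, 2.12], [-1.02, 1.25], [-3.03, 1.67], [-3.05, -0], [-3.03, 3.03]. Speed limits (rad/s): [2.39, 2.39, 3.01, 3.14, 3.14, 3.14].

INTERFACE

Orientations are given as a rotation vector (axis times angle).
In Python, from plant import env gives the robot as it stands.
- The arm moves only by the tool jog_arm, never from a script. Its argument "plan" is a list of rows, each a list of 2 entries, a list of its own where there are three numbers: the shift along the tool's x, y, z in mm, then the turn about the tool's x in rad. In form: [[[tx, ty, tz], turn], ...]. A call has 1 to 12 rows; each row is the pose to reach, as a shift and turn from the pose commanded when the call began, along the tool's axes at that moment; what a row does not reach only later rows make up. A row lasts 1/12 s, in which the tool goes at most 41.7 mm and 7.16 degrees, less where a joint would pass 70% of its speed; a pose out of reach is approached as far as the arm can. A call with a gripper value outside its range is refused whole. "gripper" is the finger opening in mm, from 0 to 85.4, set as the call begins (left out, the last holds). The fingers move at their own pace and stop on an object; "grip_force" is the grip in N (left out, the last holds). Time passes only in rows, so rows that repeat a pose let the fingers close. It gives the time, the measured TCP pose, the force and the opening at its end, in the units of the state.
- env.read_state(): the state, without advancing time (a new reading comes with each control period).
- env.capture(name): name is "side" or "top"; returns the picture (480x640x3 uint8, red, green, blue); there is no depth.
- env.camera_model(name): a dict with "fx", "fy", "cx", "cy" (pixels), "eye" and "rotation" of the camera in the world. Camera axes: x right, y down, z forward; pixel columns grow to the right and rows downward; lengths in mm; the calibration is good to about 2 mm. A picture is of the moment at which its call begins. camera_model takes no time and is no camera call.
- env.close_job(): hands the job in, once; it reports no verdict.
The state is a dict: "time": time; "qpos": joint angles; "dq": joint speeds; "joint_torque": joint torques, N m; "eef_pos": TCP position; "eef_rot": TCP orientation; "force": force on the tool from outside, world axes, zero at the start; "torque": the same for the moment, N m; "width": finger opening in mm.
Only numpy, scipy, OpenCV 4.12 (cv2) and the standard library are available. Lean on these libraries where they do the work, as an engineer would, in place of code of your own. Each camera call takes 0.05 s, during which the arm holds its last target.

## Working session

There is one attempt and no reset: what is moved stays moved. The work goes in short steps, Python scripts to look and compute and a tool call to move; the robot and the scene stay as the last step left them, time stands still between calls to the robot, and variables do not carry over. Pictures are saved under pics/ and viewed, and the job is handed in when it is done.

Besides the shell and the picture viewer there is one more tool, called after "Call:" as name(argument=value, ...), one argument or row to a line, values as JSON. jog_arm: Moves the arm, as the interface text tells. Its arguments: {"type":"object","properties":{"plan":{"type":"array","items":{"type":"array"}},"gripper":{"type":"number"},"grip_force":{"type":"number"}},"required":["plan"]}

```bash
ls; mkdir -p pics
python3 - <<'E'
from plant import env
import cv2
for n in("top","side"):
    cv2.imwrite(f"pics/{n}0.png",env.capture(n)[:,:,::-1]); print(env.camera_model(n))
s=env.read_state();print(s['time'],s['eef_pos'],s['eef_rot'],s['width'])
E
```

```text
pics
{'fx': 577.7667556167793, 'fy': 577.7667556167793, 'cx': 317.48366002360314, 'cy': 240.6994303202268, 'eye': array([ 244.63855725, -109.17966309, 1735.63614655]), 'rotation': array([-2.083895  ,  2.14272248, -0.1945506 ])}
{'fx': 608.5295232414999, 'fy': 608.5295232414999, 'cx': 316.7055938041666, 'cy': 240.00959950311733, 'eye': array([   92.52292337, -1050.70334036,  1398.65219275]), 'rotation': array([-2.39911759,  0.54345701, -0.20245353])}
0.1 [279.88016296 613.76638216 230.45531931] [ 1.51570175  0.97449438 -1.51784762] 85.34671852374137
```

View pics/top0.png

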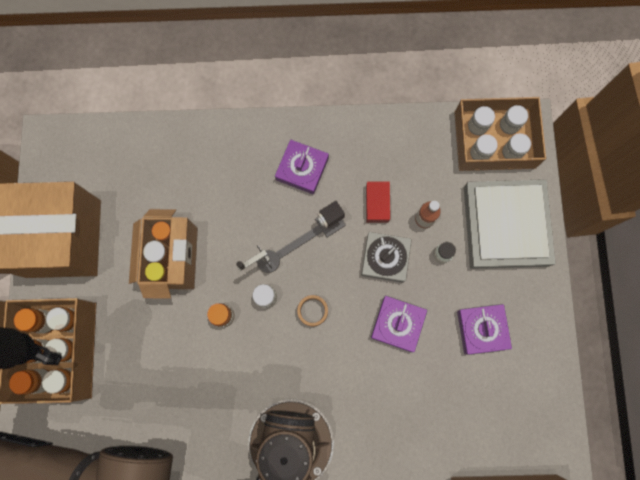

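View pics/side0.png

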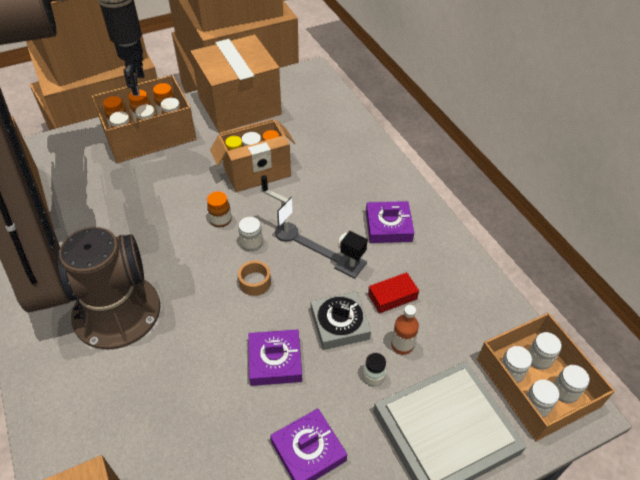

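The candidates in the top view are the grey box at (387,256) and purple ones at (302,165), (400,323) and (485,329). The grey one with the black disc fits the description. I'll enlarge it to confirm.

```bash
cat > h.py <<'E'
import numpy as np, cv2
from scipy.spatial.transform import Rotation as R
from plant import env
def ray(n,u,v):
    m=env.camera_model(n); r=R.from_rotvec(m['rotation']).as_matrix()
    d=r@np.array([(u-m['cx'])/m['fx'],(v-m['cy'])/m['fy'],1]); return np.array(m['eye']),d/np.linalg.norm(d)
def onz(n,u,v,z):
    e,d=ray(n,u,v); return e+d*(z-e[2])/d[2]
def px(n,p):
    m=env.camera_model(n); r=R.from_rotvec(m['rotation']).as_matrix()
    c=r.T@(np.array(p)-m['eye']); return np.array([m['fx']*c[0]/c[2]+m['cx'],m['fy']*c[1]/c[2]+m['cy']])
def two(a,b):
    e1,d1=ray('top',*a);e2,d2=ray('side',*b)
    A=np.stack([d1,-d2],1);t=np.linalg.lstsq(A,e2-e1,rcond=None)[0]
    p,q=e1+t[0]*d1,e2+t[1]*d2; return (p+q)/2,np.linalg.norm(p-q)
E
python3 - <<'E'
import cv2,numpy as np
t=cv2.imread('pics/top0.png');s=cv2.imread('pics/side0.png')
def c(im,x,y,w,h,k): return cv2.resize(im[y:y+h,x:x+w],None,fx=k,fy=k,interpolation=cv2.INTER_CUBIC)
a=c(t,357,226,65,65,6); b=c(s,305,280,65,65,6)
cv2.imwrite('pics/dial.png',np.hstack([a,b]))
cv2.imwrite('pics/mirr_t.png',c(t,130,190,220,110,3.6))
cv2.imwrite('pics/mirr_s.png',c(s,200,110,180,170,3.5))
E
```

```text
(no output)
```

View pics/dial.png

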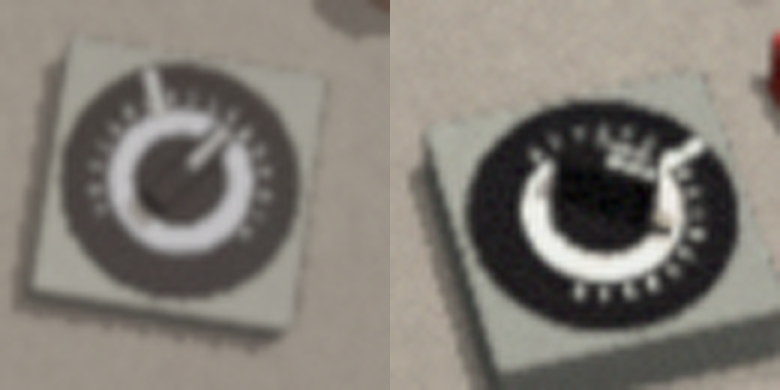

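View pics/mirr_t.png

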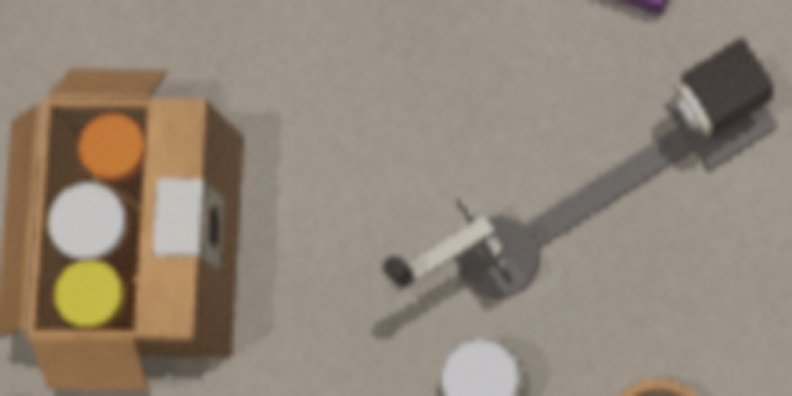

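View pics/mirr_s.png

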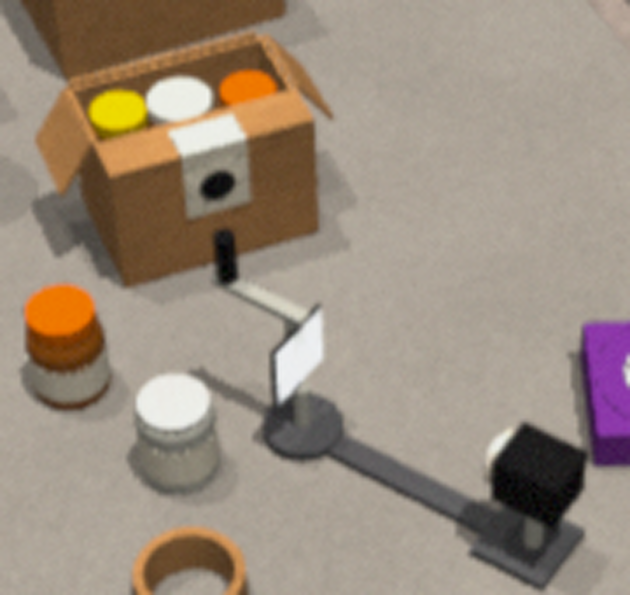

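The grey box with the black knob is the dial. In the top view its white pointer is at about (392,248) and the long mark at about (382,240). The peg top is at (240.6,265) top and (264,177) side. The label disc is at (189,253) top and (262,163) side.

Run:
```python
from h import *
np.set_printoptions(precision=1,suppress=True)
t=cv2.imread('pics/top0.png');s=cv2.imread('pics/side0.png')
# dial: dark scale disc ellipse (top)
for n,im,(x,y) in(("top",t,(357,226)),("side",s,(305,280))):
    g=cv2.cvtColor(cv2.resize(im[y:y+65,x:x+65],None,fx=6,fy=6,interpolation=cv2.INTER_CUBIC),cv2.COLOR_BGR2GRAY)
    m=(g<(105 if n=="top" else 70)).astype(np.uint8)
    cs,_=cv2.findContours(m,cv2.RETR_EXTERNAL,cv2.CHAIN_APPROX_NONE)
    for c in sorted(cs,key=cv2.contourArea)[-2:]:
        e=cv2.fitEllipse(cv2.convexHull(c)); u,v=e[0][0]/6+x-.42,e[0][1]/6+y-.42
        print(n,e,(u,v),onz(n,u,v,46), cv2.contourArea(c))
f=lambda cx,cy,k,x,y:(cx/k+x-.5+.5/k,cy/k+y-.5+.5/k)
D=lambda cx,cy:f(cx,cy,6,357,226)
for z in(46,50,55): print('pointer in/out',z,onz("top",*D(194,165),z),onz("top",*D(224,128),z),'mark',onz("top",*D(150,72),46),onz("top",*D(160,110),46))
T=lambda cx,cy:f(cx,cy,3.6,130,190); S=lambda cx,cy:f(cx,cy,3.5,200,110)
print('peg top',two(T(396,268),S(224,237)),onz("top",*T(396,268),198))
print('label',two(T(213,228),S(217,185)),onz("side",*S(217,185),95))
# fold corners
print('fold',[onz("top",*T(*p),139) for p in((203,180),(203,254))],[onz("side",*S(*p),139) for p in((182,152),(246,139))])
print('lens',two(T(688,108),S(497,452)),onz("top",*T(688,108),95),onz("side",*S(497,452),95))
print('mirror mid side',onz("side",*S(299,357),95))
print('mirror top ends',[onz("side",*S(*p),125) for p in((274,349),(323,308))],[onz("top",*T(*p),125) for p in((460,203),(508,284))])
print('post base',onz("top",*T(501,253),5),onz("side",*S(303,424),5))
```

```text
top ((-63.07398986816406, 399.28607177734375), (182.9126739501953, 279.7591247558594), 0.0) (346.06766835530595, 292.1276786295573) [ 423.3 -173.3   46. ] 5743.0
top ((179.29734802246094, 181.80043029785156), (234.2821807861328, 239.7174835205078), 113.32183074951172) (386.4628913370768, 255.8800717163086) [ 527.3 -296.6   46. ] 23335.5
side ((77.76924133300781, 299.4107360839844), (14.951861381530762, 228.98245239257812), 162.90695190429688) (317.54154022216795, 329.48178934733073) [ 456.  -312.7   46. ] 1113.5
side ((212.48660278320312, 215.77719116210938), (226.12432861328125, 268.11865234375), 94.7051010131836) (339.9944337972005, 315.54286519368486) [ 527.4 -299.9   46. ] 31155.5
pointer in/out 46 [ 535.5 -304.3   46. ] [ 553.7 -320.1   46. ] mark [ 583.  -284.9   46. ] [ 563.7 -288.9   46. ]
pointer in/out 50 [ 534.8 -303.9   50. ] [ 552.9 -319.6   50. ] mark [ 583.  -284.9   46. ] [ 563.7 -288.9   46. ]
pointer in/out 55 [ 534.  -303.3   55. ] [ 552.  -318.9   55. ] mark [ 583.  -284.9   46. ] [ 563.7 -288.9   46. ]
peg top (array([492.4, 116.7, 195.2]), np.float64(2.173491168596709)) [490.9 116.5 198. ]
label (array([545.7, 279. ,  93.3]), np.float64(2.5248738887196063)) [546.4 277.2  95. ]
fold [array([574.6, 277. , 139. ]), array([515.7, 275.9, 139. ])] [array([519.4, 284.1, 139. ]), array([576.3, 275.8, 139. ])]
lens (array([ 630.8, -105.1,   96. ]), np.float64(1.4541701254346702)) [ 631.7 -105.3   95. ] [ 630.4 -104.4   95. ]
mirror mid side [529.1  56.9  95. ]
mirror top ends [array([504.3,  48.1, 125. ]), array([558.9,  72.9, 125. ])] [array([553.1,  76.6, 125. ]), array([487.4,  39.4, 125. ])]
post base [532.1  56.1   5. ] [531.   60.5   5. ]
```

```bash
cat >> h.py <<'E'
def rel(target,jaw_deg=None):
    s=env.read_state(); M=R.from_rotvec(s['eef_rot']).as_matrix()
    d=M.T@(np.array(target,float)-s['eef_pos'])
    out=[d.round(1)]
    if jaw_deg is not None:
        # turn about tool x so z-axis lands on jaw yaw
        yaw=np.degrees(np.arctan2(M[1,2],M[0,2])); sg=np.sign(M[2,0]) # x down => +turn is cw
        for k in(-360,-180,0,180,360):
            a=(jaw_deg-yaw+k); out.append(round(np.radians(a)*sg,3))
    return out
E
python3 - <<'E'
from h import *
np.set_printoptions(precision=2,suppress=True)
s=env.read_state(); print(R.from_rotvec(s['eef_rot']).as_matrix(),s['qpos'])
print(rel([527.3,-297.5,230],49))
f=lambda cx,cy,k,x,y:(cx/k+x-.5+.5/k,cy/k+y-.5+.5/k)
print('ptr tip',two(f(222,130,6,357,226),f(255,164,6,305,280)),two(f(196,163,6,357,226),f(225,150,6,305,280)))
E
python3 - <<'E'
import cv2,numpy as np
s=cv2.imread('pics/side0.png')[295:330,320:360]
s=np.clip(s.astype(float)*1.8,0,255).astype(np.uint8)
cv2.imwrite('pics/knob_s.png',cv2.resize(s,None,fx=14,fy=14,interpolation=cv2.INTER_CUBIC))
E
```

```text
[[-0.    0.91 -0.41]
 [-0.   -0.41 -0.91]
 [-1.    0.    0.  ]] [ 1.43  0.36  0.01 -0.   -1.22 -0.29]
[array([  1.6, 603.2, 726.4]), np.float64(3.429), np.float64(0.288), np.float64(-2.854), np.float64(-5.995), np.float64(-9.137)]
ptr tip (array([ 541.63, -312.35,   95.65]), np.float64(4.064822457878651)) (array([ 529.62, -300.02,   95.46]), np.float64(3.364576038444276))
```

View pics/knob_s.png

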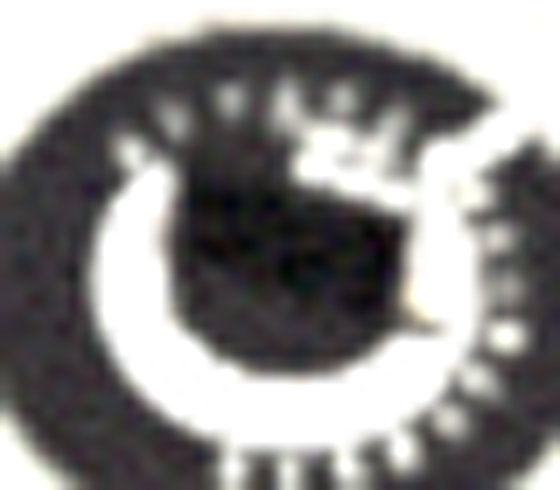

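Call:
jog_arm(
  plan=[
    [[-25,603,726],0.3],
    [[-25,603,726],0.3],
    [[-25,603,726],0.3],
    [[-25,603,726],0.3],
    [[-25,603,726],0.3],
    [[-25,603,726],0.3],
    [[-25,603,726],0.3],
    [[-25,603,726],0.3],
    [[-25,603,726],0.3],
    [[-25,603,726],0.3],
    [[-25,603,726],0.3],
    [[-25,603,726],0.3],
  ],
  gripper=46,
  grip_force=30,
)

```text
time: 1.1
eef_pos: [410.8, 129.8, 244.7]
eef_rot: [1.722, 0.773, -1.721]
force: [1.3, -0.2, 0.1]
width: 45.7
```

Run:
```python
from h import *
np.set_printoptions(precision=2,suppress=True)
s=env.read_state(); print(s['time'],s['eef_pos'],s['qpos'],rel([527.3,-297.5,255],48),s['width'])
```

```text
1.1 [410.81 129.78 244.7 ] [ 0.77 -0.07 -0.47 -0.   -1.17  0.08] [array([-10.5, 371.1, 241.7]), np.float64(3.147), np.float64(0.006), np.float64(-3.136), np.float64(-6.277), np.float64(-9.419)] 45.748791167630515
```

Call:
jog_arm(
  plan=[
    [[-10,371,242],0],
    [[-10,371,242],0],
    [[-10,371,242],0],
    [[-10,371,242],0],
    [[-10,371,242],0],
    [[-10,371,242],0],
    [[-10,371,242],0],
    [[-10,371,242],0],
    [[-10,371,242],0],
    [[-10,371,242],0],
    [[-10,371,242],0],
    [[-10,371,242],0],
  ],
)

```text
time: 2.1
eef_pos: [527.4, -300.0, 252.9]
eef_rot: [1.722, 0.77, -1.727]
force: [1.0, 0.8, -1.1]
width: 46.1
```

Run:
```python
from h import *
np.set_printoptions(precision=2,suppress=True)
s=env.read_state(); print(s['time'],s['eef_pos'],s['qpos'],rel([527.3,-297.5,66],48),s['width'])
```

```text
2.1 [ 527.39 -299.99  252.93] [-0.2   0.24 -0.11  0.   -1.23  1.03] [array([186.9,  -1.4,  -2.1]), np.float64(3.143), np.float64(0.001), np.float64(-3.14), np.float64(-6.282), np.float64(-9.423)] 46.08409543190355
```

Call:
jog_arm(
  plan=[
    [[40,0,0],0],
    [[80,0,0],0],
    [[120,0,0],0],
    [[145,0,0],0],
    [[145,0,0],0],
    [[145,0,0],0],
  ],
)

```text
time: 2.6
eef_pos: [526.4, -295.5, 108.7]
eef_rot: [1.719, 0.774, -1.725]
force: [0.6, 0.4, 1.2]
width: 46.1
```

Run:
```python
from h import *
np.set_printoptions(precision=2,suppress=True)
a=env.capture("top")[226:296,350:420,::-1];b=env.capture("side")[260:340,300:380,::-1]
cv2.imwrite('pics/d2.png',np.hstack([cv2.resize(a,(390,390),interpolation=2),cv2.resize(b,(390,390),interpolation=2)]))
s=env.read_state(); print(s['time'],s['eef_pos'],rel([527.3,-297.5,66],48),s['width'],s['force'])
```

```text
2.7 [ 528.49 -296.04  111.6 ] [array([45.6, -0. ,  1.9]), np.float64(3.148), np.float64(0.006), np.float64(-3.136), np.float64(-6.277), np.float64(-9.419)] 46.25138646970631 [0.38 0.86 0.05]
```

View pics/d2.png

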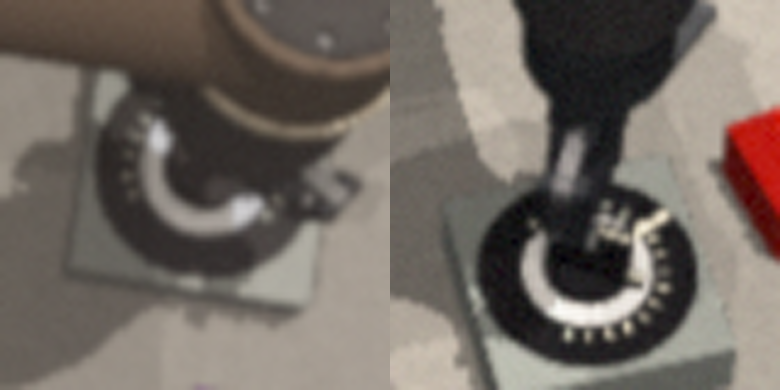

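The fingers straddle the knob: it is under them at about (575,260) in the side half of the crop. The measured position is within about 2 mm of the target, so I'll go down.

Call:
jog_arm(
  plan=[
    [[20,0,0],0],
    [[36,0,0],0],
    [[42,0,0],0],
    [[42,0,0],0],
    [[42,0,0],0],
  ],
)

```text
time: 3.12
eef_pos: [528.1, -295.9, 69.2]
eef_rot: [1.722, 0.771, -1.72]
force: [-0.2, -0.4, 1.4]
width: 45.7
```

Run:
```python
from h import *
np.set_printoptions(precision=2,suppress=True)
a=env.capture("side")[240:340,290:390,::-1]
cv2.imwrite('pics/d3.png',cv2.resize(a,(600,600),interpolation=2))
s=env.read_state(); print(s['time'],s['eef_pos'],rel([527.3,-297.5,66],48),s['width'],s['force'])
```

```text
3.1667 [ 528.21 -296.04   69.35] [array([3.4, 0.3, 1.7]), np.float64(3.147), np.float64(0.006), np.float64(-3.136), np.float64(-6.278), np.float64(-9.419)] 45.848116805580865 [-0.06  0.72  0.04]
```

View pics/d3.png

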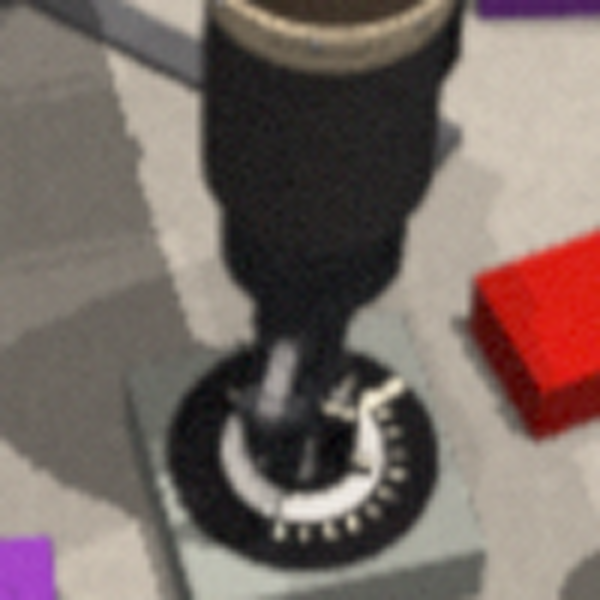

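Call:
jog_arm(
  plan=[
    [[3,0,1.5],0],
    [[3,0,1.5],0],
    [[3,0,1.5],0],
    [[3,0,1.5],0],
    [[3,0,1.5],0],
    [[3,0,1.5],0],
  ],
  gripper=5,
  grip_force=25,
)

```text
time: 3.67
eef_pos: [527.4, -295.6, 65.3]
eef_rot: [1.724, 0.772, -1.719]
force: [1.7, 9.8, 2.8]
width: 13.6
```

Run:
```python
from h import *
np.set_printoptions(precision=2,suppress=True)
s=env.read_state(); print(s['time'],s['eef_pos'],rel([527.3,-297.5,66],48),rel([527.3,-297.5,66],103),s['width'],s['force'],s['torque'])
```

```text
3.6667 [ 527.4  -295.65   65.3 ] [array([-0.7,  1.2,  1.4]), np.float64(3.147), np.float64(0.006), np.float64(-3.136), np.float64(-6.277), np.float64(-9.419)] [array([-0.7,  1.2,  1.4]), np.float64(2.187), np.float64(-0.954), np.float64(-4.096), np.float64(-7.237), np.float64(-10.379)] 13.567216263766863 [1.68 9.83 2.76] [ 2.92 -0.73 -0.05]
```

Width 13.6 mm means the 14 mm bar is gripped. Next I turn it 55° counter-clockwise, which is −0.96 about tool x.

Call:
jog_arm(
  plan=[
    [[0,-0.5,-1],-0.08],
    [[0,-0.5,-1],-0.17],
    [[0,-0.5,-1],-0.26],
    [[0,-0.5,-1],-0.35],
    [[0,-0.5,-1],-0.44],
    [[0,-0.5,-1],-0.53],
    [[0,-0.5,-1],-0.62],
    [[0,-0.5,-1],-0.71],
    [[0,-0.5,-1],-0.8],
    [[0,-0.5,-1],-0.89],
    [[0,-0.5,-1],-0.96],
    [[0,-0.5,-1],-0.96],
  ],
)

```text
time: 4.67
eef_pos: [527.0, -297.3, 65.3]
eef_rot: [1.032, 1.31, -1.033]
force: [-1.1, -8.1, -1.1]
width: 13.3
```

Run:
```python
from h import *
np.set_printoptions(precision=2,suppress=True)
a=env.capture("side")[280:350,305:375,::-1]
cv2.imwrite('pics/d4.png',cv2.resize(a,(600,600),interpolation=2))
s=env.read_state(); print(s['time'],s['eef_pos'],rel([527.3,-297.5,66],103),s['width'],s['force'],s['torque'],s['qpos'])
```

```text
4.7167 [ 527.   -297.3    65.32] [array([-0.7,  0.2,  0.3]), np.float64(3.148), np.float64(0.007), np.float64(-3.135), np.float64(-6.276), np.float64(-9.418)] 13.310876610119472 [ 0.58 -7.72 -1.26] [-2.93 -0.18  0.02] [-0.19  0.4  -0.35  0.   -0.82  1.99]
```

View pics/d4.png

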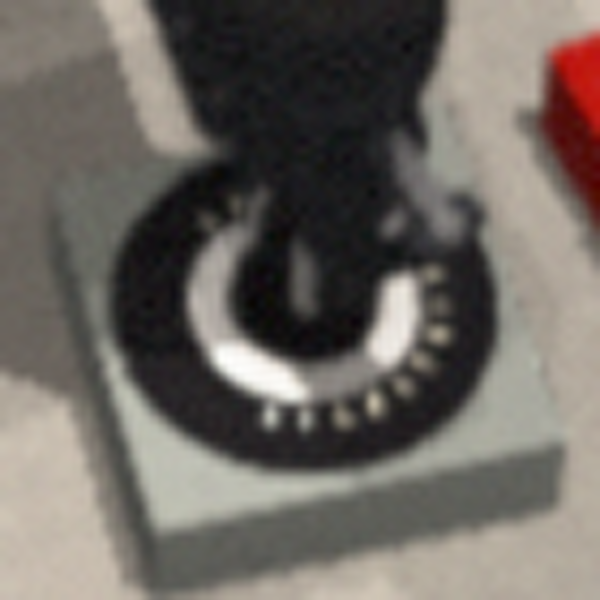

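Call:
jog_arm(
  plan=[
    [[0,0,0],0],
    [[0,0,0],0],
    [[0,0,0],0],
    [[-10,0,0],0],
    [[-40,0,0],0],
    [[-80,0,0],0],
    [[-120,0,0],0],
    [[-160,0,0],0],
    [[-200,0,0],0],
    [[-200,0,0],0],
  ],
  gripper=50,
)

```text
time: 5.55
eef_pos: [529.5, -297.4, 275.2]
eef_rot: [1.036, 1.297, -1.03]
force: [1.0, 0.5, 1.5]
width: 50.2
```

Run:
```python
from h import *
np.set_printoptions(precision=2,suppress=True)
a=env.capture("side");cv2.imwrite('pics/s5.png',a[:,:,::-1]);
cv2.imwrite('pics/d5.png',cv2.resize(a[280:350,305:375,::-1],(600,600),interpolation=2))
s=env.read_state(); print(s['time'],s['eef_pos'],s['width'],s['force'],s['qpos'])
```

```text
5.6 [ 528.47 -296.39  271.05] 49.92648946802618 [-0.65  0.32 -0.29] [-0.19  0.22 -0.09  0.   -1.25  1.99]
```

View pics/d5.png

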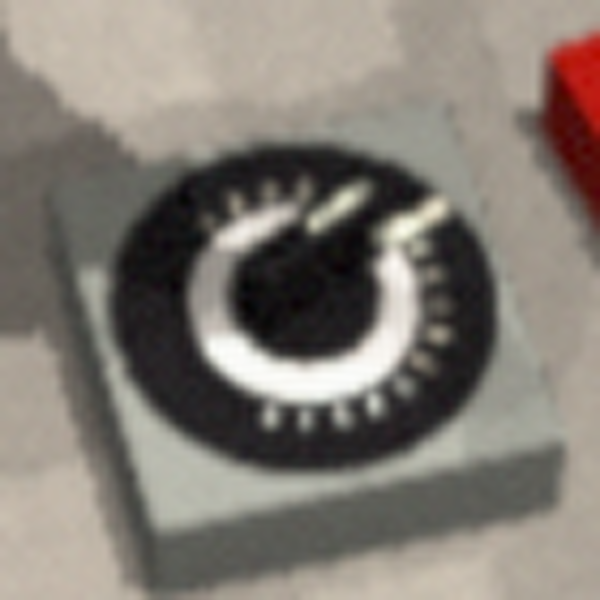

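Run:
```python
from h import *
np.set_printoptions(precision=2,suppress=True)
k=600/70
f=lambda cx,cy:(cx/k+305-.5,cy/k+280-.5)
for z,a,b in((93,(312,228),(366,188)),(46,(380,238),(448,204))):
    p,q=onz("side",*f(*a),z),onz("side",*f(*b),z); c=np.array([527.4,-297.5,z])
    print(p,q,np.degrees(np.arctan2(*(q-p)[[1,0]])),[np.degrees(np.arctan2(*(x-c)[[1,0]])) for x in(p,q)])
s=env.read_state()
print(rel([491.3,117,270],-60),rel([491.3,117,270],30))
```

```text
[ 527.32 -301.63   93.  ] [ 548.48 -295.85   93.  ] 15.280558149355597 [np.float64(-91.12751139398725), np.float64(4.483167782276383)]
[ 560.26 -286.96   46.  ] [ 585.12 -284.89   46.  ] 4.75700348541926 [np.float64(17.783579318654514), np.float64(12.32070030091249)]
[array([  -0.6,   59.3, -410.8]), np.float64(5.993), np.float64(2.851), np.float64(-0.291), np.float64(-3.432), np.float64(-6.574)] [array([  -0.6,   59.3, -410.8]), np.float64(4.422), np.float64(1.28), np.float64(-1.861), np.float64(-5.003), np.float64(-8.145)]
```

Call:
jog_arm(
  plan=[
    [[0,59,-411],1.25],
    [[0,59,-411],1.25],
    [[0,59,-411],1.25],
    [[0,59,-411],1.25],
    [[0,59,-411],1.25],
    [[0,59,-411],1.25],
    [[0,59,-411],1.25],
    [[0,59,-411],1.25],
    [[0,59,-411],1.25],
    [[0,59,-411],1.25],
    [[0,59,-411],1.25],
    [[0,59,-411],1.25],
  ],
)

```text
time: 6.6
eef_pos: [488.5, 121.7, 264.8]
eef_rot: [1.912, 0.539, -1.911]
force: [0.0, 0.6, 0.3]
width: 50.0
```

Run:
```python
from h import *
np.set_printoptions(precision=2,suppress=True)
a=env.capture("top");b=env.capture("side")
cv2.imwrite('pics/t6.png',a[:,:,::-1]);cv2.imwrite('pics/s6.png',b[:,:,::-1])
cv2.imwrite('pics/d6.png',np.hstack([cv2.resize(a[226:291,357:422,::-1],(390,390),interpolation=2),cv2.resize(b[130:260,200:330,::-1],(390,390),interpolation=2)]))
s=env.read_state(); print(s['time'],s['eef_pos'],s['width'],s['force'],s['qpos'],rel([491.3,117,156],-148))
```

```text
6.7 [488.6  119.78 264.6 ] 50.18141279086727 [ 0.09 -0.27 -0.99] [ 0.63  0.05 -0.31 -0.   -1.21 -0.08] [array([108.6,   3.8,  -0.9]), np.float64(6.28), np.float64(3.139), np.float64(-0.003), np.float64(-3.144), np.float64(-6.286)]
```

View pics/d6.png

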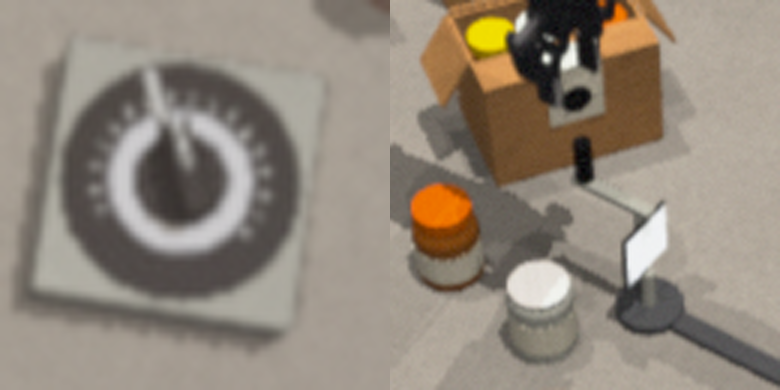

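Run:
```python
from h import *
np.set_printoptions(precision=2,suppress=True)
im=cv2.imread('pics/t6.png')[226:291,357:422]
cv2.imwrite('pics/d7.png',cv2.resize(im[8:40,15:47],(600,600),interpolation=2))
f=lambda cx,cy:(cx/6+357-.42,cy/6+226-.42)
for z,a,b in((93,(188,166),(170,118)),(46,(160,112),(149,71))):
    p,q=onz("top",*f(*a),z),onz("top",*f(*b),z); c=np.array([527.4,-297.5,z])
    print(p,q,np.degrees(np.arctan2(*(q-p)[[1,0]])),[np.degrees(np.arctan2(*(x-c)[[1,0]])) for x in(p,q)])
```

```text
[ 527.05 -295.98   93.  ] [ 550.73 -288.5    93.  ] 17.51777504954606 [np.float64(103.03684132919419), np.float64(21.09377800764857)]
[ 562.66 -288.83   46.  ] [ 583.53 -284.39   46.  ] 12.031260593887572 [np.float64(13.808541750111088), np.float64(13.150654698232922)]
```

View pics/d7.png

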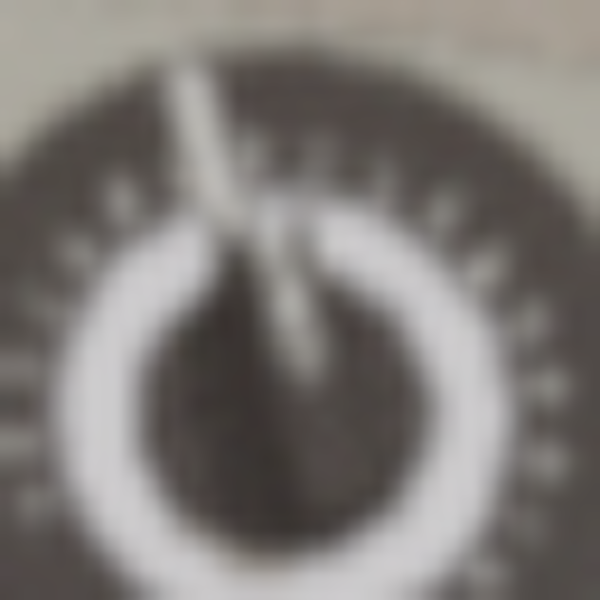

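The pointer line measures 15–17° and the long mark 13°. The jaws left the bar at 12.6°, so the pointer is within the 8° tolerance. Now to the peg.

Call:
jog_arm(
  plan=[
    [[20,3,-1],0],
    [[45,3,-1],0],
    [[52,3,-1],0],
    [[52,3,-1],0],
    [[52,3,-1],0],
  ],
)

```text
time: 7.12
eef_pos: [491.9, 115.1, 213.1]
eef_rot: [1.908, 0.541, -1.909]
force: [0.2, 0.2, 0.7]
width: 49.6
```

Run:
```python
from h import *
np.set_printoptions(precision=2,suppress=True)
b=env.capture("side")
cv2.imwrite('pics/d8.png',cv2.resize(b[120:240,200:320,::-1],(600,600),interpolation=2))
s=env.read_state(); print(s['time'],s['eef_pos'],s['width'],s['force'],rel([491.3,117,156],-148),px('side',s['eef_pos']))
```

```text
7.1667 [492.3  115.42 213.71] 50.1579700934223 [-0.07 -0.68  0.91] [array([57.7, -1.9,  0.1]), np.float64(6.278), np.float64(3.136), np.float64(-0.005), np.float64(-3.147), np.float64(-6.289)] [262.98 173.  ]
```

View pics/d8.png

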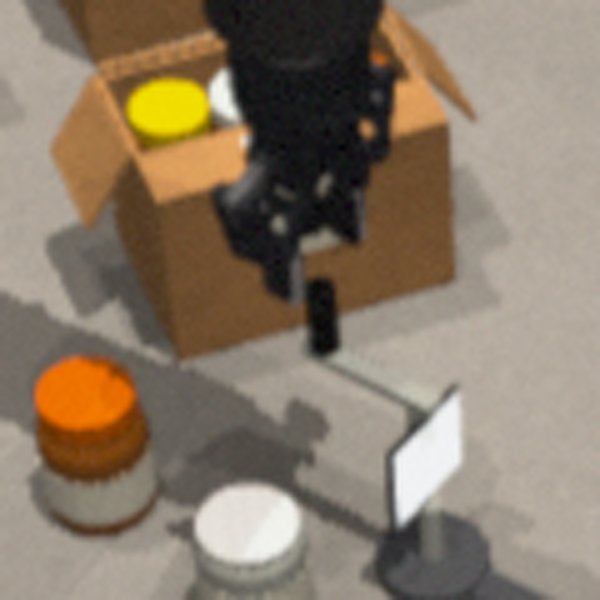

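Call:
jog_arm(
  plan=[
    [[20,-1,0],0],
    [[40,-1,0],0],
    [[54,-1,0],0],
    [[54,-1,0],0],
    [[54,-1,0],0],
  ],
)

```text
time: 7.58
eef_pos: [491.6, 116.6, 159.4]
eef_rot: [1.909, 0.541, -1.908]
force: [-0.1, -0.0, 0.8]
width: 50.2
```

Run:
```python
from h import *
np.set_printoptions(precision=2,suppress=True)
b=env.capture("side")
cv2.imwrite('pics/d9.png',cv2.resize(b[120:240,200:320,::-1],(600,600),interpolation=2))
s=env.read_state(); print(s['time'],s['eef_pos'],s['width'],s['force'],rel([491.3,117,156],-148))
```

```text
7.6333 [492.09 116.87 160.07] 49.66168903103996 [0.23 0.28 0.32] [array([ 4.1, -0.5,  0.6]), np.float64(6.278), np.float64(3.136), np.float64(-0.005), np.float64(-3.147), np.float64(-6.288)]
```

View pics/d9.png

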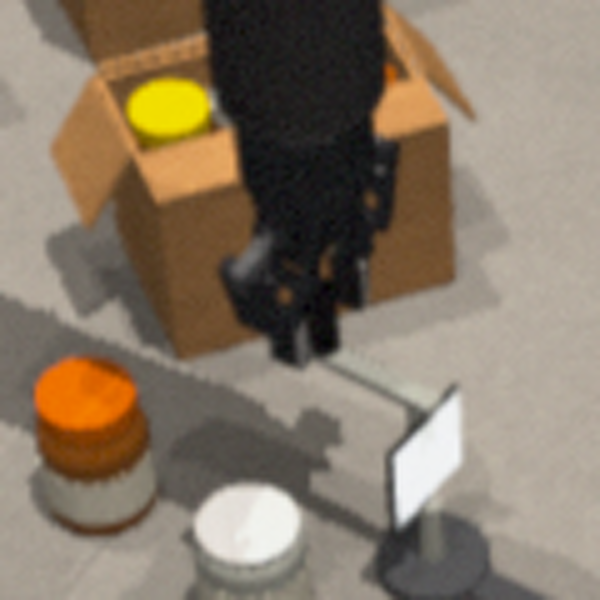

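The fingers straddle the peg, just above the lever, so I close.

Call:
jog_arm(
  plan=[
    [[0,0,0],0],
    [[0,0,0],0],
    [[0,0,0],0],
    [[0,0,0],0],
    [[0,0,0],0],
    [[0,0,0],0],
  ],
  gripper=8,
  grip_force=30,
)

```text
time: 8.13
eef_pos: [492.0, 117.2, 159.7]
eef_rot: [1.911, 0.542, -1.906]
force: [-0.6, 0.9, 6.3]
width: 17.3
```

Run:
```python
from h import *
np.set_printoptions(precision=2,suppress=True)
s=env.read_state(); print(s['time'],s['eef_pos'],s['width'],s['force'],s['torque'])
M=R.from_rotvec(s['eef_rot']).as_matrix(); print(M)
piv=np.array([529.5,57.5]); p=s['eef_pos'][:2]; print(np.linalg.norm(p-piv),np.degrees(np.arctan2(*(piv-p)[::-1])))
# arc about pivot, scaled on real radius
for d in range(6,78,6):
    r=R.from_euler('z',d,degrees=True).as_matrix()[:2,:2]
    q=np.append(piv+r@(p-piv),s['eef_pos'][2]); print(d,(M.T@(q-s['eef_pos'])).round(1),round(-np.radians(d),3))
```

```text
8.1333 [491.99 117.15 159.75] 17.329874017885178 [-0.61  0.88  6.3 ] [ 0.37  0.34 -0.02]
[[ 0.    0.53 -0.85]
 [ 0.   -0.85 -0.53]
 [-1.    0.   -0.  ]]
70.46340273982234 -57.83903671300436
6 [-0.   0.4  7.4] -0.105
12 [-0.   1.7 14.6] -0.209
18 [-0.   3.6 21.7] -0.314
24 [-0.1  6.3 28.6] -0.419
30 [-0.1  9.7 35.2] -0.524
36 [-0.1 13.8 41.3] -0.628
42 [-0.1 18.5 47. ] -0.733
48 [-0.1 23.7 52.2] -0.838
54 [-0.1 29.5 56.8] -0.942
60 [-0.1 35.7 60.7] -1.047
66 [-0.1 42.3 64. ] -1.152
72 [-0.1 49.2 66.6] -1.257
```

Gripped, with width 17.3 mm. The radius to the pivot is 70.5 mm, which matches the 70 mm given. Now I swing 72° along the arc.

Call:
jog_arm(
  plan=[
    [[0,0.4,7.4],-0.105],
    [[0,1.7,14.6],-0.209],
    [[0,3.6,21.7],-0.314],
    [[0,6.3,28.6],-0.419],
    [[0,9.7,35.2],-0.524],
    [[0,13.8,41.3],-0.628],
    [[0,18.5,47.0],-0.733],
    [[0,23.7,52.2],-0.838],
    [[0,29.5,56.8],-0.942],
    [[0,35.7,60.7],-1.047],
    [[0,42.3,64.0],-1.152],
    [[0,49.2,66.6],-1.257],
  ],
)

```text
time: 9.13
eef_pos: [463.0, 40.8, 159.8]
eef_rot: [1.031, 1.312, -1.022]
force: [8.1, 4.3, -3.1]
width: 17.2
```

Call:
jog_arm(
  plan=[
    [[0,0,0],0],
    [[0,0,0],0],
    [[0,0,0],0],
    [[0,0,0],0],
  ],
)

```text
time: 9.47
eef_pos: [463.0, 41.1, 159.8]
eef_rot: [1.035, 1.31, -1.026]
force: [6.4, 2.2, -0.1]
width: 17.5
```

Run:
```python
from h import *
np.set_printoptions(precision=2,suppress=True)
a=env.capture("top");b=env.capture("side")
cv2.imwrite('pics/t10.png',a[:,:,::-1]);cv2.imwrite('pics/s10.png',b[:,:,::-1])
cv2.imwrite('pics/d10.png',np.hstack([cv2.resize(a[195:305,185:295,::-1],(390,390),interpolation=2),cv2.resize(b[130:270,190:330,::-1],(390,390),interpolation=2)]))
s=env.read_state(); print(s['time'],s['eef_pos'],s['width'],s['force'],s['torque'],s['qpos'])
for piv in([529.5,57.5],[530.5,58.5],[528.5,57]):
    p=s['eef_pos'][:2]; print(np.linalg.norm(p-piv),np.degrees(np.arctan2(*(piv-p)[::-1])))
```

```text
9.5667 [463.01  41.09 159.79] 17.473327823651786 [ 6.23  1.91 -0.03] [ 0.93 -2.23 -0.14] [ 0.51  0.07 -0.54  0.   -0.95  1.3 ]
68.4818323060212 13.860272934168396
69.69610709391381 14.461494042118614
67.39162060566389 13.651221882393319
```

View pics/d10.png

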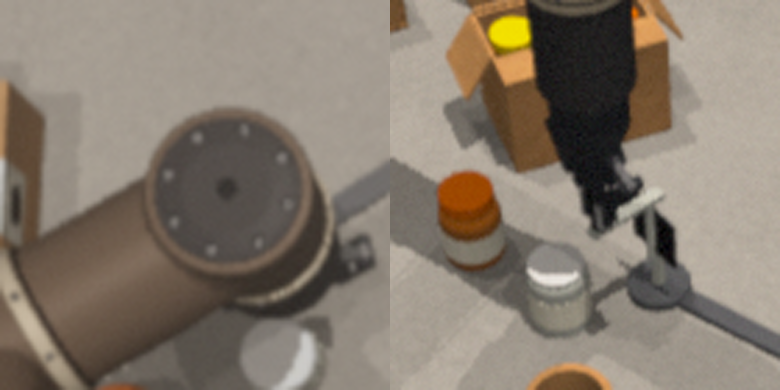

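View pics/t10.png

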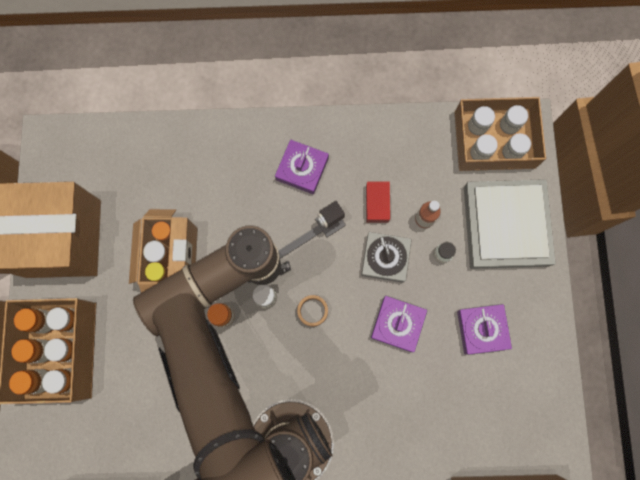

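Run:
```python
import cv2
a=cv2.imread('pics/s10.png')[185:245,255:320]
cv2.imwrite('pics/d11.png',cv2.resize(a,(650,600),interpolation=2))
```

```text
(no output)
```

View pics/d11.png

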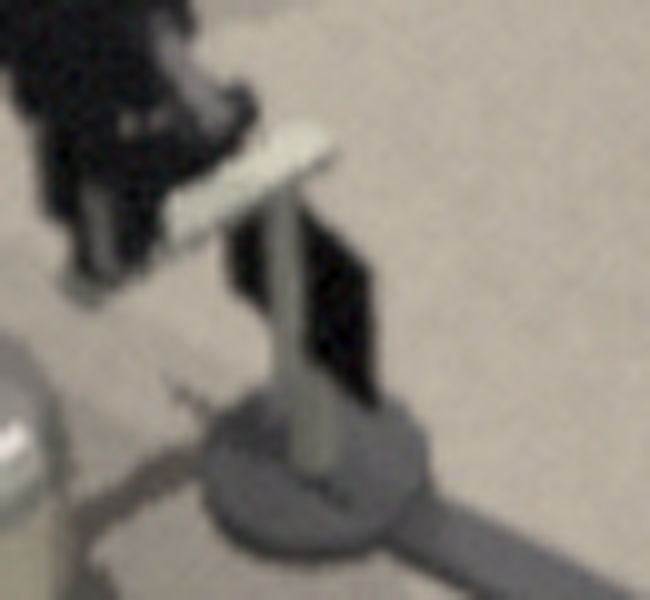

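Run:
```python
from h import *
np.set_printoptions(precision=1,suppress=True)
f=lambda p:(p[0]/10+255-.45,p[1]/10+185-.45)
for z,a,b in((150,(165,197),(290,122)),(150,(172,237),(330,150)),(125,(318,218),(372,268)),(65,(235,290),(375,407))):
    p,q=onz("side",*f(a),z),onz("side",*f(b),z); print(p,q,np.degrees(np.arctan2(*(q-p)[[1,0]])))
```

```text
[486.5  52.6 150. ] [529.7  64.2 150. ] 14.995334555757383
[482.3  37.7 150. ] [535.5  49.4 150. ] 12.321018450952442
[530.5  48.5 125. ] [536.6  24.3 125. ] -76.00774142985108
[517.3  84.3  65. ] [535.9  24.7  65. ] -72.64857122728677
```

The lever points at about 13.7° and the mirror edges give 14–17°; I want about 13.9 ± 3.9°. The goods sit at the same pixels as at the start, so I hand in.

Run:
```python
from plant import env
s=env.read_state(); print(s['time'],s['width'],s['force'],abs(s['dq']).max()); print(env.close_job())
```

```text
9.5667 17.473327823651786 [ 6.22813547  1.9103481  -0.02890379] 0.001707052285754481
the job is handed in; nothing more can be done
None
```

I turned the lamp dial to its long mark, then gripped the mirror's peg and swung it about 72°. I handed the job in at 9.6 s with the gripper still holding the peg; no verdict was reported.

- **Dial:** I turned it 55° counter-clockwise. The jaws left the bar at 12.6°, and the long mark is at about 13°. The white line read 15–17° in the pictures, a little higher than the jaws suggest but within the 8° tolerance.
- **Mirror:** The wanted facing is about 13.9°, give or take 3.9°. The arm pose gives 13.9°, the lever in the picture reads 12.3–15.0°, and the mirror's edges read 14–17°. I did not see the reflection itself, so the aim rests on measured geometry.
- **Hold:** The gripper width is 17.5 mm on the 18 mm peg. It was still at the end, with about 6.5 N of outside force on the tool.
- **One mismatch:** The peg's radius from my estimated pivot came out at 68.5 mm instead of 70. A pivot fitted to the 70 mm radius gives 14.7° against a wanted 13.75°, still within tolerance.
- **Other goods:** I judged them by eye only. They appear at the same places as at the start, and no unexpected contact force showed up in the readings.

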